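# Release and open the wide cuvette block

### The arm

A 7-joint arm with a two-finger parallel gripper is mounted at the origin on a cart in front of the work surface, level with it; the furniture and walls round the work are solid. World frame = base frame: x ahead of the robot, y to its left, z up, the work surface at z = 0. Lengths are in m, angles in rad, forces in N, time in s.
With the tool pointing down it reaches from about 0.35 to 0.9 m from the base axis. Payload 8.1 kg.
Tool frame: the origin (TCP) lies midway between the tips of the shut fingers; the grasp point (between the pads) lies 19 mm behind it; z points along the fingers, y is the line along which they close (so a half turn about z gives the same grasp; the last joint's range is limited). The gripper opens to 92 mm and grips with 3 to 60 N. Pads are 19 mm wide; open, the fingers measure 130 mm over their backs; the gripper's body (75 mm by 190 mm) begins 47 mm behind the grasp point.
Start: joints at [1.137, 0.434, 0.025, 1.573, -0.012, 1.134, -0.075], TCP at [0.203, -0.591, 0.227] pointing down, gripper open.
Joint ranges: [-2.62, 2.62], [-0.44, 2.09], [-1.27, 1.32], [0.08, 2.57], [-1.32, 4.46], [0.12, 2], [-2.74, 2.74]. Speed limits (rad/s): [2.22, 2.22, 3.01, 3.01, 3.14, 3.14, 3.14].

### API

Orientations are given as a rotation vector (axis times angle).
In Python, from cell import observe, get_image, camera_model, sign_off, recognise, silhouettes gives the robot as it stands.
- The arm moves only by the tool apply_moves, never from a script. Its argument "motion" is a list of rows, each an object of numbers: "x", "y", "z": the shift along the world's x, y, z in cm; "yaw": the turn about the world's z in degrees; "hand": the opening, from -1 (shut) to 1 (fully open), so that 0 is half open. In form: [{"x": .., "y": .., "z": .., "yaw": .., "hand": ..}, ...]. A call has 1 to 10 rows; each row is the pose to reach, as a shift and turn from the pose commanded when the call began; what a row does not reach only later rows make up. A row lasts 1/8 s, in which the tool goes at most 62.5 mm and 10.7 degrees, less where a joint would pass 70% of its speed; a pose out of reach is approached as far as the arm can. A call with a gripper value outside its range is refused whole. The fingers move at their own pace and stop on an object; "newtons" is the grip in N (left out, the last holds). Time passes only in rows, so rows that repeat a pose let the fingers close. It gives the time, the measured TCP pose, the force, the opening and the grip force at its end, in the units of the state.
- observe(): the state, without advancing time (a new reading comes with each control period).
- get_image(name): name is "side" or "top" or "wrist"; returns the picture (420x560x3 uint8, blue, green, red); there is no depth.
- camera_model(name): a dict with "camera_matrix" (3x3 intrinsics, pixels), "T" (4x4, takes a point from camera to world coordinates). Camera axes: x right, y up, looking along -z (the intrinsics and any distortion apply to the point x, -y, -z); pixel columns grow to the right and rows downward; lengths in m; the calibration is good to about 2 mm. A picture is of the moment at which its call begins: read the wrist's pose just before it. camera_model takes no time and is no camera call; for the wrist camera it gives the pose at the moment of the call.
- sign_off(): hands the job in; it is judged then, once.
Trained networks look in the newest picture that a camera, given by its name, has taken for a name from the list of things; names that differ only in an ending like _2 or _b are one class to them, and where a whole thing is asked for, a point or a joint stands for the part that bears it (a point fixed in the world has none). Each returns a list of dicts, best first, with "p" (0 to 1); they miss things now and then, are a little off and sometimes report something else, mostly with a low value. They report only what shows in the picture. A call takes as long as a camera call. They do not tell look-alikes from the thing itself.
- recognise(query, camera): "rect" ([left, top, right, bottom] in pixels, round what is visible of it).
- silhouettes(query, camera): "mask" (420x560 bool, what is visible of it) and "rect" ([left, top, right, bottom] in pixels, round what is visible of it).
The state is a dict: "clock": time; "joints": joint angles; "dq": joint speeds; "joint_efforts": joint torques, N m; "position": TCP position; "ee_rot": TCP orientation; "force": force on the tool from outside, world axes, zero at the start; "ft_torque": the same for the moment, N m; "width": opening from 0.0 (shut) to 1.0 (fully open); "gripper_force": force on a finger pad.
Only numpy, scipy, OpenCV 4.12 (cv2) and the standard library are available. Lean on these libraries where they do the work, as an engineer would, in place of code of your own. Each camera call takes 0.05 s, during which the arm holds its last target. There are 200 camera calls.

### The job

Two cuvette blocks with spring-loaded lids stand on the bench. Open the one with the wide lid: press down the release tab at its front with a fingertip so that the lid springs up, then push the lid up and over with the fingers until it rests fully open, leaning back on its stop. Pick nothing up: both blocks and everything round them stay where they stand, and the slim block stays shut.

Things in the scene. Friction and masses are not known exactly. Their poses are not given: they have to be found in the camera images.
- wide_block: the wide cuvette block, four square wells under its lid: white housing 130 mm deep (x), 120 mm wide (y), 70 mm high, 1.5 kg, standing loose on rubber feet. Origin at the middle of its underside; own +x points to the rear (hinge), -x to the front (release tab), z up
- wide_tab_pad (a point): middle of the top face of the wide block's release tab, a black ribbed pad 28 mm (front to back) by 24 mm that juts out in front of the housing, 106 mm ahead of the block's origin and 60 mm above the bench. The tab's upright hook, which holds the lid's front tongue, begins 30 mm behind this point and stands 23 mm higher
- wide_tab (a joint): tilt of the wide block's release tab (rad): 0 at rest, 0.25 pressed right down (pad about 8 mm lower at its middle); a spring of 2 to 4 N returns it; the hook lets go of the lid at about 0.2
- wide_lid (a joint): angle of the wide block's lid (rad): 0 shut and latched; when released a sprung pin lifts it slowly (under 1 s) to about 0.67, where it rests on the pin; it swings freely, lightly damped, to its stop at 1.9, leaning backward, and stays there by its own weight; let go short of upright (1.57) it falls back onto the pin
- wide_lid_edge (a point): middle of the front edge of the wide block's lid, on its underside; it moves with the lid. The lid is a grey plate 116 mm wide, 5 mm thick, 111 mm from hinge to front edge, and in its middle a tongue 18 mm wide reaches 6 mm beyond the edge
- wide_lid_hinge (a point): middle of the wide block's lid hinge axis, which runs along the block's y, 55 mm behind the block's origin and 75 mm above the bench
- slim_block: the slim cuvette block, two square wells under its lid; otherwise built alike: white housing 130 mm deep (x), 76 mm wide (y), 70 mm high, 1.5 kg, standing loose on rubber feet. Origin at the middle of its underside; own +x points to the rear (hinge), -x to the front (release tab), z up
- slim_tab_pad (a point): middle of the top face of the slim block's release tab, a black ribbed pad 28 mm (front to back) by 24 mm that juts out in front of the housing, 106 mm ahead of the block's origin and 60 mm above the bench. The tab's upright hook, which holds the lid's front tongue, begins 30 mm behind this point and stands 23 mm higher
- slim_tab (a joint): tilt of the slim block's release tab (rad): 0 at rest, 0.25 pressed right down (pad about 8 mm lower at its middle); a spring of 2 to 4 N returns it; the hook lets go of the lid at about 0.2
- slim_lid (a joint): angle of the slim block's lid (rad): 0 shut and latched; when released a sprung pin lifts it slowly (under 1 s) to about 0.67, where it rests on the pin; it swings freely, lightly damped, to its stop at 1.9, leaning backward, and stays there by its own weight; let go short of upright (1.57) it falls back onto the pin
- slim_lid_edge (a point): middle of the front edge of the slim block's lid, on its underside; it moves with the lid. The lid is a grey plate 72 mm wide, 5 mm thick, 111 mm from hinge to front edge, and in its middle a tongue 18 mm wide reaches 6 mm beyond the edge
- slim_lid_hinge (a point): middle of the slim block's lid hinge axis, which runs along the block's y, 55 mm behind the block's origin and 75 mm above the bench
- vial_front: cream reagent vial, 32 mm across, 84 mm high; a bystander; origin at the middle of its underside
- vial_mid: clear vial with a dark screw cap, 45 mm across, 95 mm high; a bystander; origin at the middle of its underside
- cup: small clear plastic cup, 67 x 70 x 60 mm high; a bystander; origin at the middle of its underside
- carton: small folding carton, 34 x 79 x 46 mm high; a bystander; origin at the middle of its underside
- marker: marker pen standing upright, 25 mm across, 112 mm high; a bystander; origin at the middle of its underside
- bottle: small clear screw-cap bottle, 69 mm across, 117 mm high; a bystander; origin at the middle of its underside
Mind the look-alikes: they are no part of the job. What is shaped like the wide_block but brown is not meant.

How it is judged:
On the way, in this order (a step that is already met when the one before it is completed fails the run):
1. the wide block's release tab is pressed down while its lid is still down (value of joint wide_tab above 0.1 rad and value of joint wide_lid below 0.3 rad).
2. its lid has sprung up part-way (value of joint wide_lid between 0.4 and 1.2 rad), for 0.1 s.
3. its lid is pushed fully open (value of joint wide_lid above 1.75 rad), for 0.2 s.
At the end, for the whole second after the job is handed in: the wide block's lid rests fully open (over 1.75 of 1.9 rad), the slim block's lid is shut (under 0.1 rad), both blocks and all bystanders are within 30 mm of where they stood, the wide block flat and at rest (value of joint wide_lid above 1.75 rad and value of joint slim_lid below 0.1 rad and distance of each of wide_block, slim_block, vial_front, vial_mid, cup, carton, marker, bottle from where it was at the start of the episode below 0.03 m and linear speed of wide_block below 0.02 m/s and angle between wide_block's own z axis and vertical below 0.06 rad); the robot touches nothing.
It fails at once if the slim block's lid is released (value of joint slim_lid above 0.15 rad).
It fails at once if the wide block is lifted, tipped or pushed away (distance of wide_block from where it was at the start of the episode above 0.04 m or height (world z) of wide_block above 0.012 m or angle between wide_block's own z axis and vertical above 0.15 rad).
It fails at once if the slim block is lifted, tipped or pushed away (distance of slim_block from where it was at the start of the episode above 0.04 m or height (world z) of slim_block above 0.012 m or angle between slim_block's own z axis and vertical above 0.15 rad).
It fails at once if a bystander is lifted, knocked over or pushed away (distance of any of vial_front, vial_mid, cup, carton, marker, bottle from where it was at the start of the episode above 0.04 m or height (world z) of any of vial_front, vial_mid, cup, carton, marker, bottle above 0.015 m or angle between any of vial_front, vial_mid, cup, carton, marker, bottle's own z axis and vertical above 0.5 rad).
It also fails if it takes over 48 s, if anything falls off the work surface, if the arm or the gripper's body presses on something with over 40 N, if the wrist force passes 120 N, or if a joint passes its speed limit or range.

## Working session

There is one attempt and no reset: what is moved stays moved. The work goes in short steps, Python scripts to look and compute and a tool call to move; the robot and the scene stay as the last step left them, time stands still between calls to the robot, and variables do not carry over. Pictures are saved under pics/ and viewed, at most 10 in all, crops included, and the job is handed in when it is done.

Besides the shell and the picture viewer there is one more tool, called after ">>>" as name(argument=value, ...) on one line, values as JSON. apply_moves: Moves the arm, as the interface text tells. Its arguments: {"type":"object","properties":{"motion":{"type":"array","items":{"type":"object","properties":{"x":{"type":"number"},"y":{"type":"number"},"z":{"type":"number"},"yaw":{"type":"number"},"hand":{"type":"number"}}}},"newtons":{"type":"number"}},"required":["motion"]}

```bash
mkdir -p pics; cat > h.py <<'E'
from cell import *
import numpy as np, cv2
def proj(n,P):
    m=camera_model(n);T=np.array(m["T"]);K=np.array(m["camera_matrix"])
    p=(np.atleast_2d(P)-T[:3,3])@T[:3,:3]; p=p*[1,-1,-1]
    q=p@K.T; return q[:,:2]/q[:,2:]
def ray(n,u,v,z):
    m=camera_model(n);T=np.array(m["T"]);K=np.array(m["camera_matrix"])
    d=np.linalg.solve(K,[u,v,1])*[1,-1,-1]; d=T[:3,:3]@d;o=T[:3,3]
    return o+d*(z-o[2])/d[2]
E
python3 - <<'E'
from h import *
for n in ("top","side"):
    cv2.imwrite(f"pics/{n}0.png",get_image(n))
    m=camera_model(n); print(n,np.round(m["T"],3).tolist(),[k for k in m])
    for q in ("wide_block","slim_block","wide_tab_pad","wide_lid_edge"):
        print(q,[(round(r["p"],2),np.round(r["rect"]).tolist()) for r in recognise(q,n)])
s=observe();print(s["clock"],s["position"],s["ee_rot"])
E
```

```text
top [[-0.001, 0.91, -0.415, -0.259], [-1.0, -0.005, -0.008, -0.125], [-0.009, 0.415, 0.91, 1.939], [0.0, 0.0, 0.0, 1.0]] ['camera_matrix', 'T']
wide_block [(0.95, [407.0, 226.0, 443.0, 258.0]), (0.59, [306.0, 204.0, 347.0, 250.0])]
slim_block [(0.82, [199.0, 210.0, 228.0, 254.0])]
wide_tab_pad [(0.55, [310.0, 232.0, 318.0, 250.0]), (0.48, [200.0, 210.0, 226.0, 255.0]), (0.47, [306.0, 203.0, 346.0, 251.0])]
wide_lid_edge [(0.98, [410.0, 223.0, 449.0, 253.0]), (0.82, [311.0, 204.0, 345.0, 237.0])]
side [[-0.924, 0.213, -0.316, 0.059], [-0.381, -0.55, 0.743, 1.085], [-0.015, 0.808, 0.59, 1.032], [0.0, 0.0, 0.0, 1.0]] ['camera_matrix', 'T']
wide_block [(0.93, [276.0, 172.0, 327.0, 213.0]), (0.85, [333.0, 134.0, 376.0, 166.0]), (0.48, [282.0, 181.0, 321.0, 200.0]), (0.21, [236.0, 257.0, 272.0, 274.0])]
slim_block [(0.72, [236.0, 332.0, 248.0, 367.0]), (0.67, [231.0, 253.0, 292.0, 290.0])]
wide_tab_pad [(0.64, [233.0, 252.0, 290.0, 291.0]), (0.55, [312.0, 191.0, 323.0, 206.0]), (0.4, [364.0, 141.0, 381.0, 150.0])]
wide_lid_edge [(0.97, [280.0, 175.0, 320.0, 198.0]), (0.81, [335.0, 134.0, 368.0, 152.0]), (0.51, [201.0, 217.0, 219.0, 253.0])]
0.5 [ 0.20295842 -0.59111487  0.22670085] [-3.09870297e+00 -5.17104003e-01  3.43308378e-05]
```

View pics/top0.png

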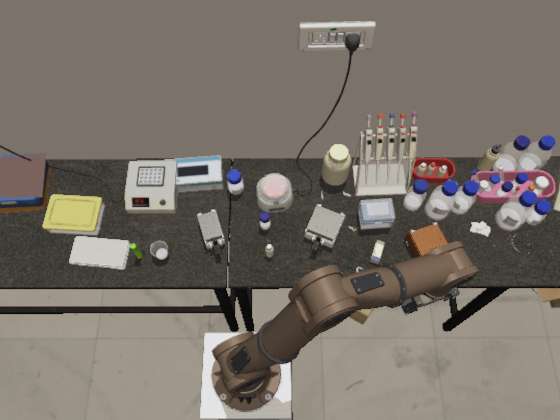

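View pics/side0.png

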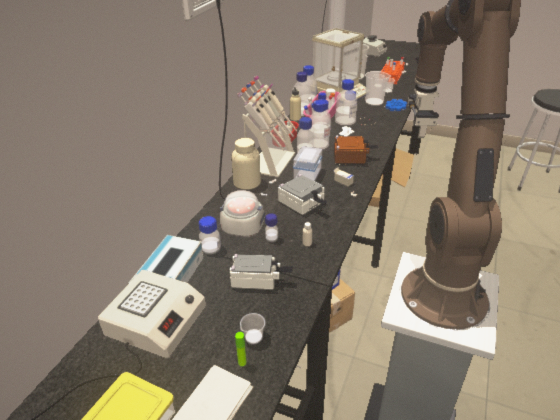

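Top image: brown look-alike at (427,240), white wide block at (325,225) with its tab near (315,245), slim white block at (211,229). In the side view they are at (351,149), (301,194) and (255,271). I choose the white wide block at top (325,225), side (301,194), and check it in a close crop.

```bash
cat > fit.py <<'E'
from h import *
from scipy.optimize import least_squares, minimize
def solid(x,y,t):
    c,s=np.cos(t),np.sin(t);R=np.array([[c,-s],[s,c]])
    def box(x0,x1,w,z0,z1):
        P=np.array([[a,b,z] for a in(x0,x1) for b in(-w,w) for z in(z0,z1)],float)
        P[:,:2]=P[:,:2]@R.T+[x,y];return P
    return [box(-.065,.065,.060,.0,.07),box(-.056,.06,.058,.07,.08),box(-.12,-.065,.012,.05,.06),box(-.076,-.07,.012,.05,.083)]
def mask(n,p):
    m=np.zeros((420*4,560*4),np.uint8)
    for B in solid(*p): cv2.fillConvexPoly(m,cv2.convexHull((proj(n,B)*4).astype(np.int32)),1)
    return cv2.resize(m.astype(np.float32),(560,420),interpolation=cv2.INTER_AREA)
E
python3 - <<'E'
from fit import *
M={}
for n,c in (("top",(325,225)),("side",(301,194))):
    get_image(n)
    R=[r for r in silhouettes("wide_block",n) if r["mask"][c[1]-5:c[1]+5,c[0]-5:c[0]+5].any()]
    print(n,[(r["p"],r["rect"],int(r["mask"].sum())) for r in R]); M[n]=R[0]["mask"].astype(np.float32)
p0=ray("top",325,225,.06);print(p0, ray("side",301,194,.06))
f=lambda p,ns=("top","side"):sum(np.abs(mask(n,p)-M[n]).sum() for n in ns)
best=min((minimize(f,[p0[0],p0[1],t],method="Nelder-Mead",options=dict(initial_simplex=[[p0[0],p0[1],t],[p0[0]+.02,p0[1],t],[p0[0],p0[1]+.02,t],[p0[0],p0[1],t+.2]])) for t in np.arange(-1,1,.25)),key=lambda r:r.fun)
print(best.x,best.fun); p=best.x; np.save("p.npy",p)
out=[]
for n,c in (("top",(325,225)),("side",(301,194))):
    im=cv2.imread(f"pics/{n}0.png");S=9
    cr=cv2.resize(im[c[1]-32:c[1]+32,c[0]-22-20:c[0]+22+22-22+20],None,fx=S,fy=S,interpolation=cv2.INTER_CUBIC)
    for B in solid(*p):
        q=((proj(n,B)-[c[0]-42,c[1]-32]+.5)*S).astype(np.int32)
        cv2.polylines(cr,[cv2.convexHull(q)],True,(0,255,0),1)
    out.append(cv2.resize(cr,(400,330)))
cv2.imwrite("pics/fit.png",np.hstack(out))
for q in ["slim_block","vial_front","vial_mid","cup","carton","marker","bottle"]:
    get_image("top") if q=="slim_block" else 0
    r=recognise(q,"top")[:3]; print(q,[(round(k["p"],2),np.round(k["rect"]).tolist(),np.round(ray("top",(k["rect"][0]+k["rect"][2])/2,(k["rect"][1]+k["rect"][3])/2,.04)[:2],3).tolist()) for k in r])
E
```

```text
top [(0.71, [306.3, 204.4, 345.9, 250.7], 1128)]
side [(0.67, [278.3, 173.9, 324.2, 213.5], 1286)]
[ 0.55269738 -0.30241765  0.06      ] [ 0.54947262 -0.27095071  0.06      ]Traceback (most recent call last):
  File "<stdin>", line 9, in <module>
  File "<stdin>", line 9, in <genexpr>
    res = _minimize_neldermead(fun, x0, args, callback, bounds=bounds,
                               **options)
    fxr = func(xr)
    fx = function(np.copy(x), *(wrapper_args + args))
  File "<stdin>", line 8, in <lambda>
  File "<stdin>", line 8, in <genexpr>
  File "fit.py", line 11, in mask
    for B in solid(*p): cv2.fillConvexPoly(m,cv2.convexHull((proj(n,B)*4).astype(np.int32)),1)
                                                             ~~~~^^^^^
  File "h.py", line 4, in proj
    m=camera_model(n);T=np.array(m["T"]);K=np.array(m["camera_matrix"])
ValueError: time passes only in moves, steps and waits
```

```bash
sed -i 's/^def proj/import functools\n_cm=camera_model\n@functools.lru_cache\ndef camera_model(n): return _cm(n)\ndef proj/' h.py
cat > run.py <<'E'
from fit import *
M={}
for n,c in (("top",(325,225)),("side",(301,194))):
    get_image(n)
    R=[r for r in silhouettes("wide_block",n) if r["mask"][c[1]-5:c[1]+5,c[0]-5:c[0]+5].any()]
    M[n]=R[0]["mask"].astype(np.float32)
p0=ray("top",325,225,.06)
f=lambda p,ns=("top","side"):sum(np.abs(mask(n,p)-M[n]).sum() for n in ns)
best=min((minimize(f,[p0[0],p0[1],t],method="Nelder-Mead",options=dict(initial_simplex=[[p0[0],p0[1],t],[p0[0]+.02,p0[1],t],[p0[0],p0[1]+.02,t],[p0[0],p0[1],t+.2]])) for t in np.arange(-1,1,.25)),key=lambda r:r.fun)
p=best.x; print(p,best.fun,f(p,("top",)),f(p,("side",))); np.save("p.npy",p)
out=[]
for n,c in (("top",(325,225)),("side",(301,194))):
    im=cv2.imread(f"pics/{n}0.png");S=10
    cr=cv2.resize(im[c[1]-32:c[1]+32,c[0]-32:c[0]+32],None,fx=S,fy=S,interpolation=cv2.INTER_CUBIC)
    for B in solid(*p):
        q=((proj(n,B)-[c[0]-32,c[1]-32]+.5)*S).astype(np.int32)
        cv2.polylines(cr,[cv2.convexHull(q)],True,(0,255,0),1)
    out.append(cv2.resize(cr,(400,400)))
cv2.imwrite("pics/fit.png",np.hstack(out))
get_image("top")
for q in ["slim_block","vial_front","vial_mid","cup","carton","marker","bottle"]:
    r=recognise(q,"top")[:3]; print(q,[(round(k["p"],2),np.round(k["rect"]).tolist(),np.round(ray("top",(k["rect"][0]+k["rect"][2])/2,(k["rect"][1]+k["rect"][3])/2,.04)[:2],3).tolist()) for k in r])
E
python3 run.py
```

```text
[ 0.56013878 -0.3042554  -0.41871844] 317.1875 201.6875 115.5
slim_block [(0.71, [196.0, 212.0, 226.0, 251.0], [0.537, 0.147])]
vial_front [(0.61, [265.0, 244.0, 275.0, 257.0], [0.454, -0.086])]
vial_mid []
cup [(0.54, [150.0, 244.0, 166.0, 260.0], [0.451, 0.349])]
carton [(0.54, [371.0, 239.0, 381.0, 261.0], [0.455, -0.498])]
marker [(0.68, [130.0, 244.0, 142.0, 256.0], [0.461, 0.436])]
bottle [(0.92, [227.0, 169.0, 244.0, 199.0], [0.749, 0.057])]
```

View pics/fit.png

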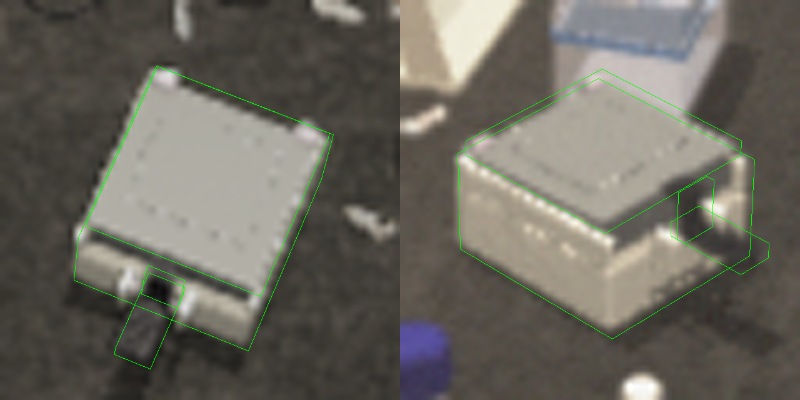

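The crop shows the white wide block outlined well, with the black tab at the lower left (about (140,335) in the left half). The pose is (0.560, -0.304), yaw -24°, so the tab is at about (0.463, -0.261). Next I move above it with the fingers shut.

>>> apply_moves(motion=[{"x": 2.6,"y": 3.3,"z": 0,"yaw": -4.3,"hand": -1},{"x": 5.2,"y": 6.6,"z": 0,"yaw": -8.6,"hand": -1},{"x": 7.8,"y": 9.9,"z": 0,"yaw": -12.9,"hand": -1},{"x": 10.3,"y": 13.2,"z": 0,"yaw": -17.2,"hand": -1},{"x": 12.9,"y": 16.5,"z": 0,"yaw": -21.5,"hand": -1},{"x": 15.5,"y": 19.8,"z": 0,"yaw": -25.8,"hand": -1},{"x": 18.1,"y": 23.2,"z": 0,"yaw": -30.1,"hand": -1},{"x": 20.7,"y": 26.5,"z": -2,"yaw": -34.4,"hand": -1},{"x": 23.2,"y": 29.8,"z": -4,"yaw": -38.7,"hand": -1},{"x": 25.7,"y": 33.1,"z": -6,"yaw": -43,"hand": -1}])

```text
clock: 2.55
position: [0.4608, -0.2591, 0.1664]
ee_rot: [3.072, -0.659, 0.001]
force: [1.1, -0.6, 0.0]
width: 0.006
gripper_force: 0.0
```

>>> apply_moves(motion=[{"x": 0,"y": 0,"z": 0,"yaw": 0,"hand": -1},{"x": 0,"y": 0,"z": 0,"yaw": 0,"hand": -1},{"x": 0,"y": 0,"z": 0,"yaw": 0,"hand": -1}])

```text
clock: 2.92
position: [0.4595, -0.2615, 0.1673]
ee_rot: [3.071, -0.657, 0.001]
force: [0.3, -0.1, 0.0]
width: 0.008
gripper_force: 0.0
```

```bash
python3 - <<'E'
from fit import *
p=np.load("p.npy")
im=get_image("wrist");s=observe()
R=recognise("wide_tab_pad","wrist")
print([(r["p"],r["rect"]) for r in R], s["position"],s["ee_rot"],s["force"],s["width"])
c,q=np.cos(p[2]),np.sin(p[2])
for z,xx in ((.06,-.106),(.06,-.12),(.083,-.076),(.08,-.062)): print(xx,proj("wrist",[p[0]+c*xx,p[1]+q*xx,z]), end="")
for B in solid(*p): cv2.polylines(im,[cv2.convexHull(proj("wrist",B).astype(np.int32))],True,(0,255,0),1)
print(proj("wrist",s["position"]))
cv2.imwrite("pics/w1.png",im)
E
```

```text
[(0.92, [265.2, 137.5, 298.0, 217.4])] [ 0.45955666 -0.26141819  0.1672523 ] [ 3.07147252e+00 -6.57073062e-01  1.19944589e-03] [-0.41240387 -1.2684553   0.68741292] 0.0032708238962324593
-0.106 [[286.83019291 200.64547103]]-0.12 [[286.90923087 218.16797099]]-0.076 [[286.48220338 166.51541527]]-0.062 [[286.41084716 145.22347175]][[289.51109502 264.43721345]]
```

View pics/w1.png

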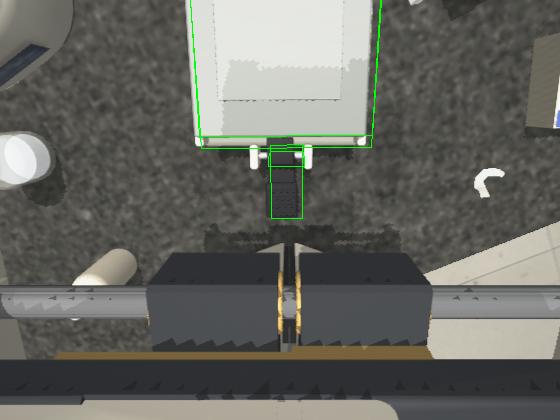

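The wrist view shows the tab at pixels (265-298, 137-217), matching the predicted outline to within 3 mm. I go down to it.

>>> apply_moves(motion=[{"x": 0,"y": 0,"z": -2.5,"yaw": 0,"hand": -1},{"x": 0,"y": 0.1,"z": -5,"yaw": 0,"hand": -1},{"x": 0,"y": 0.2,"z": -7.5,"yaw": 0,"hand": -1},{"x": 0,"y": 0.2,"z": -9.5,"yaw": 0,"hand": -1},{"x": 0,"y": 0.2,"z": -10.2,"yaw": 0,"hand": -1},{"x": 0,"y": 0.2,"z": -10.2,"yaw": 0,"hand": -1},{"x": 0,"y": 0.2,"z": -10.2,"yaw": 0,"hand": -1}])

```text
clock: 3.9
position: [0.4605, -0.2586, 0.0656]
ee_rot: [3.072, -0.655, 0.002]
force: [-0.3, -0.3, 0.8]
width: 0.007
gripper_force: 0.0
```

>>> apply_moves(motion=[{"z": -0.3,"hand": -1},{"z": -0.6,"hand": -1},{"z": -0.8,"hand": -1},{"z": -0.9,"hand": -1},{"z": -0.9,"hand": -1},{"z": -0.9,"hand": -1}])

```text
schema error: expected keys x, y, z, yaw, hand
```

>>> apply_moves(motion=[{"x": 0,"y": 0,"yaw": 0,"z": -0.4,"hand": -1},{"x": 0,"y": 0,"yaw": 0,"z": -0.7,"hand": -1},{"x": 0,"y": 0,"yaw": 0,"z": -1.0,"hand": -1},{"x": 0,"y": 0,"yaw": 0,"z": -1.2,"hand": -1},{"x": 0,"y": 0,"yaw": 0,"z": -1.2,"hand": -1},{"x": 0,"y": 0,"yaw": 0,"z": -1.2,"hand": -1}])

```text
clock: 4.65
position: [0.4593, -0.2579, 0.0527]
ee_rot: [-3.072, 0.655, 0.002]
force: [-4.5, 2.2, 7.1]
width: 0.004
gripper_force: 4.1
```

```bash
python3 - <<'E'
from h import *
a=get_image("wrist");s=observe();b=get_image("side")
print(s["position"],s["force"])
b=cv2.resize(b[150:230,260:340],(420,420),interpolation=cv2.INTER_CUBIC)
cv2.imwrite("pics/w2.png",np.hstack([cv2.resize(a,(380,420)),b]))
E
```

```text
[ 0.45930394 -0.25789489  0.0527324 ] [-4.91869495  1.93195909  7.29103044]
```

View pics/w2.png

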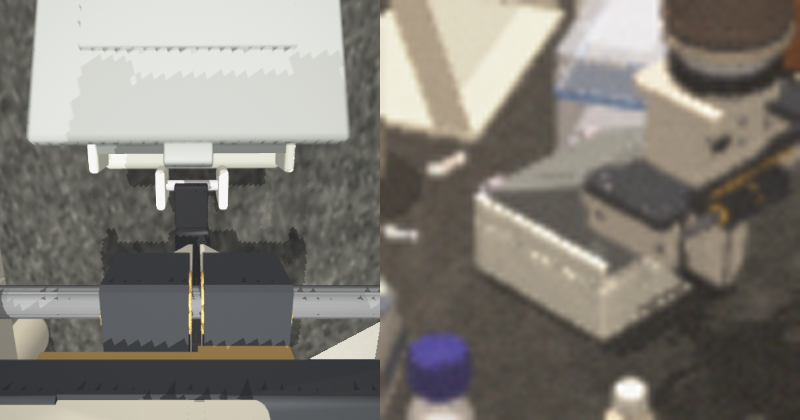

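The lid has sprung up. I rise above the tab and check where the wrist camera sits before pushing.

>>> apply_moves(motion=[{"x": 0,"y": 0,"yaw": 0,"z": 1.5,"hand": -1},{"x": 0,"y": 0,"yaw": 0,"z": 4,"hand": -1},{"x": 0,"y": 0,"yaw": 0,"z": 6.5,"hand": -1},{"x": 0,"y": 0,"yaw": 0,"z": 7.7,"hand": -1},{"x": 0,"y": 0,"yaw": 0,"z": 7.7,"hand": -1},{"x": 0,"y": 0,"yaw": 0,"z": 7.7,"hand": -1}])

```text
clock: 5.5
position: [0.4596, -0.2579, 0.129]
ee_rot: [-3.073, 0.654, 0.002]
force: [-1.0, 0.3, 0.2]
width: 0.005
gripper_force: 0.0
```

```bash
python3 - <<'E'
from h import *
a=get_image("wrist");s=observe();b=get_image("side")
p=np.load("p.npy");c,q=np.cos(p[2]),np.sin(p[2])
R=np.array([[c,q],[-q,c]])
T=np.array(camera_model("wrist")["T"])
print(s["position"],s["force"],"tcp blk",R@(s["position"][:2]-p[:2]),"cam blk",R@(T[:2,3]-p[:2]),T[2,3])
for th in (.6,.67,.75): print(th,[proj("wrist",np.r_[p[:2]+R.T@[.055-r*np.cos(th),0],.075+r*np.sin(th)]).round(0) for r in (.111,.117)])
print([(r["p"],r["rect"]) for r in recognise("wide_lid_edge","wrist")])
b=cv2.resize(b[140:220,260:340],(420,420),interpolation=cv2.INTER_CUBIC)
cv2.imwrite("pics/w3.png",np.hstack([cv2.resize(a,(380,420)),b]))
E
```

```text
[ 0.45946775 -0.25786972  0.12887821] [-1.30782399 -0.12879068 -0.92710383] tcp blk [-0.11083409  0.00144663] cam blk [-0.03702377  0.00159926] 0.2874696642257564
0.6 [array([[293., 103.]]), array([[293., 116.]])]
0.67 [array([[293.,  90.]]), array([[293., 103.]])]
0.75 [array([[293.,  73.]]), array([[293.,  85.]])]
[(0.71, [131.5, 0.0, 433.1, 106.0]), (0.45, [127.2, 0.0, 435.0, 229.8])]
```

View pics/w3.png

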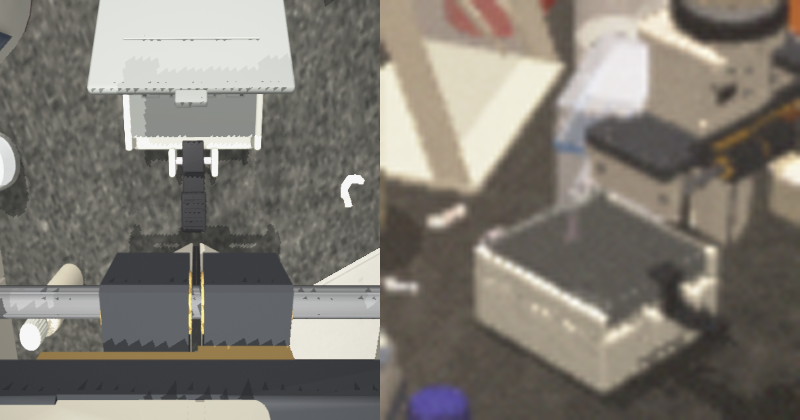

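The lid stands at about 0.67 rad with its edge clear ahead of the fingers. I push along the block's +x direction, (0.914, -0.407).

>>> apply_moves(motion=[{"x": 2,"y": -0.9,"yaw": 0,"z": 0.1,"hand": -1},{"x": 4.5,"y": -2.0,"yaw": 0,"z": 0.1,"hand": -1},{"x": 6,"y": -2.7,"yaw": 0,"z": 0.1,"hand": -1},{"x": 7,"y": -3.1,"yaw": 0,"z": 0.2,"hand": -1},{"x": 8,"y": -3.6,"yaw": 0,"z": 0.4,"hand": -1},{"x": 9,"y": -4.0,"yaw": 0,"z": 0.6,"hand": -1},{"x": 10,"y": -4.5,"yaw": 0,"z": 0.9,"hand": -1},{"x": 11,"y": -4.9,"yaw": 0,"z": 1.1,"hand": -1},{"x": 12,"y": -5.3,"yaw": 0,"z": 1.3,"hand": -1}])

```text
clock: 6.78
position: [0.5807, -0.3115, 0.1429]
ee_rot: [3.073, -0.655, 0.0]
force: [0.2, -0.5, 0.0]
width: 0.012
gripper_force: 0.1
```

```bash
python3 - <<'E'
from h import *
a=get_image("wrist");s=observe();b=get_image("side")
print(s["position"],s["force"])
b=cv2.resize(b[130:230,250:350],(420,420),interpolation=cv2.INTER_CUBIC)
cv2.imwrite("pics/w4.png",np.hstack([cv2.resize(a,(380,420)),b]))
E
```

```text
[ 0.58201677 -0.31183384  0.14315472] [ 1.2924153  -0.93393122  0.16533298]
```

View pics/w4.png

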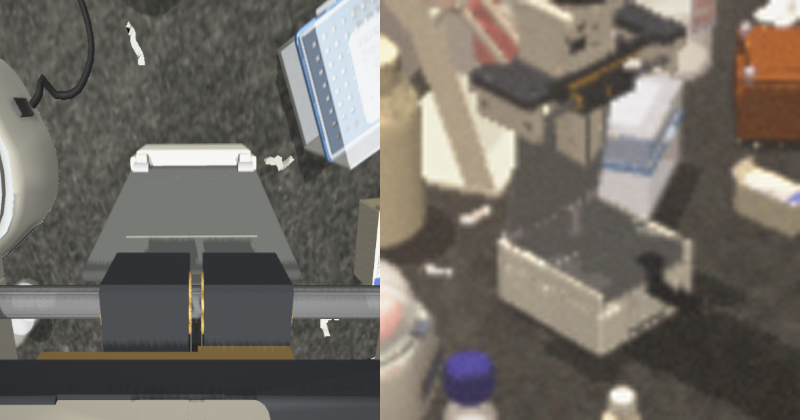

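The lid is leaning on the fingers, close to upright. I continue over the top.

>>> apply_moves(motion=[{"x": 0.8,"y": -0.4,"yaw": 0,"z": 0,"hand": -1},{"x": 1.6,"y": -0.7,"yaw": 0,"z": 0,"hand": -1},{"x": 2.4,"y": -1.1,"yaw": 0,"z": 0,"hand": -1},{"x": 3.1,"y": -1.4,"yaw": 0,"z": 0,"hand": -1},{"x": 3.6,"y": -1.6,"yaw": 0,"z": 0,"hand": -1},{"x": 3.6,"y": -1.6,"yaw": 0,"z": 0,"hand": -1},{"x": 3.6,"y": -1.6,"yaw": 0,"z": 0,"hand": -1},{"x": 3.6,"y": -1.6,"yaw": 0,"z": 0,"hand": -1}])

```text
clock: 7.88
position: [0.6158, -0.3271, 0.1428]
ee_rot: [3.073, -0.655, -0.0]
force: [0.5, 0.0, -0.6]
width: 0.004
gripper_force: 0.0
```

>>> apply_moves(motion=[{"x": -1.5,"y": 0.7,"yaw": 0,"z": 0,"hand": -1},{"x": -4,"y": 1.8,"yaw": 0,"z": 0,"hand": -1},{"x": -8,"y": 3.6,"yaw": 0,"z": 1,"hand": -1},{"x": -12,"y": 5.3,"yaw": 0,"z": 3,"hand": -1},{"x": -16,"y": 7.1,"yaw": 0,"z": 6,"hand": -1},{"x": -18,"y": 8,"yaw": 0,"z": 8,"hand": -1},{"x": -18,"y": 8,"yaw": 0,"z": 8,"hand": -1},{"x": -18,"y": 8,"yaw": 0,"z": 8,"hand": -1}])

```text
clock: 8.88
position: [0.4364, -0.2473, 0.2225]
ee_rot: [3.073, -0.654, 0.001]
force: [-0.2, 0.5, -0.5]
width: 0.002
gripper_force: 0.0
```

```bash
python3 - <<'E'
from h import *
a=get_image("wrist");s=observe();b=get_image("side")
print(s["position"],s["force"],s["clock"])
b=cv2.resize(b[130:230,250:350],(420,420),interpolation=cv2.INTER_CUBIC)
cv2.imwrite("pics/w5.png",np.hstack([cv2.resize(a,(380,420)),b]))
E
```

```text
[ 0.43636795 -0.24727333  0.22211499] [-0.35404715 -0.14696273  0.07936128] 8.925
```

View pics/w5.png

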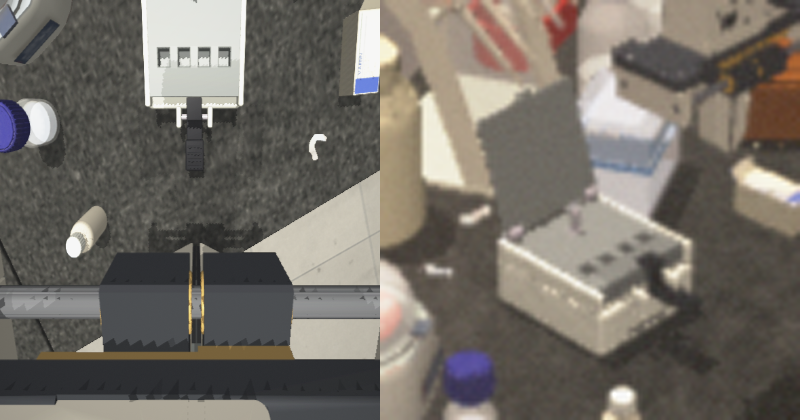

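The side view shows the lid leaning back fully open and the four wells uncovered. The block hasn't moved and the gripper is clear of everything.

```bash
python3 -c "
from cell import *
print(sign_off())"
```

```text
the job is handed in; nothing more can be done
None
```

I opened the wide white block and handed the job in: its lid leans back on its stop, and I saw no sign that the slim block or anything else was disturbed; the hand-in returned no verdict.

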